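# Reset the gas interlock of the bread oven with its key

### The job

Tip the keeper's sprung clamp arm up past its hold-open point so that it stays up, and take out the big steel key. Push the key fully down into the slot of the grey gas box, turn it clockwise to its stop and all the way back home, and draw it out. Then stand the key back in the keeper's pocket with the clamp arm left up, and do not disturb the dough stamp, the jar or the bowl.

Things in the scene. Friction and masses are not known exactly. Their poses are not given: they have to be found in the camera images.
- keeper: Fixed wooden key keeper on the table: a base slab 170 x 60 x 12 mm with a block 64 (x) x 60 (y) x 52 mm high (top at z = 52 mm) on its front end. Origin on the table under the middle of the block and its pocket; the base reaches from x = -40 to +130 mm. z up. A pocket 36 (x) x 15 (y) mm goes 40 mm deep down the middle of the block. Two steel posts 135 mm high, 34 mm apart inside, at x = +85 mm carry the clamp arm's hinge.
- clamp (a joint): Angle of the steel clamp arm about its hinge, which runs along the keeper's y at keeper (x +85, z 126 mm). 0: shut, the 24 mm wide arm lies level from the hinge towards keeper -x (to x = -21 mm, top at z = 131 mm) just over the key's head, so that the key cannot come out. Grows as the arm lifts. A spring pulls it shut below 0.8 rad (about 0.33 N m when shut) and throws it open above 0.8 rad, to a stop at 1.75 rad where it stands up leaning away from the key.
- lever_tip (a point): Middle of the black crossbar (40 mm along keeper y, 14 mm thick) on the end of the clamp's 75 mm hand lever, rigid with the arm. Shut: it leans 0.4 rad from vertical to keeper -x (tip at keeper x +56, z +195 mm). Push it to keeper +x to lift the arm. Past 0.8 rad the arm springs up behind the pusher: leave upwards, as pulling back would shut it. Open, the arm's top is 232 mm up.
- key: Loose steel key, 106 mm tall, 0.12 kg, at first standing upright in the keeper's pocket (tip on the pocket floor, 12 mm above the table). Origin at the centre of its lower end, z up along the key. Bit: 30 (x) x 10 (y) mm, z 0 to 18 mm. Round shaft 10 mm across, z 18 to 68 mm. Flat head: 40 (x) x 12 (y) mm, z 68 to 106 mm, to be gripped across its 12 mm thickness. Half a turn about z makes no difference to the fit.
- lock: Fixed grey gas interlock box, 110 (x) x 120 (y) mm, 75 mm high. Origin on the table under its centre, z up. In its top, centred, is a key slot 32.5 (along the lock's x) x 12.5 mm (along y), in a steel plate 8 mm thick. Key enters straight down with its wide side along the lock's x and goes 32 mm deep, to the bottom; only then is its bit below the plate and free to turn, and it cannot come out until it is turned home again.
- keyhole (a point): Centre of the mouth of the lock's slot, on the box's top face (75 mm above the table). Axes as the lock.
- barrel (a joint): Turn of the lock's barrel, which the key drives: 0 is home (slot in line), grows clockwise seen from above, hard stop at 1.2 rad. Stays where it is left (0.08 N m of friction). The key's bit has about 0.08 rad of play in it either way, so the key itself must be turned further than the barrel, until the stop is felt, in both directions.
- stamp: Bystander: turned wooden dough stamp, 56 mm across, 68 mm high. Origin under its base.
- jar: Bystander: amber glass jar, 64 mm across, 85 mm high. Origin under its base.
- bowl: Bystander: white bowl, 130 mm across, 60 mm high. Origin under its base.
There are look-alikes about, which are no part of the job. What is shaped like the lock but purple is not meant.

How it is judged:
By the outcome, as a careful person would: the job done as asked, in the order asked, and still so for the second after the job is handed in, with the robot touching nothing.
It also fails if it takes over 72 s, if anything falls off the work surface, if the arm or the gripper's body presses on something with over 40 N, if the wrist force passes 120 N, or if a joint passes its speed limit or range.

### The arm

A 6-joint arm with a two-finger parallel gripper is mounted at the origin on the work surface. World frame = base frame: x ahead of the robot, y to its left, z up, the work surface at z = 0. Lengths are in m, angles in rad, forces in N, time in s.
With the tool pointing down it reaches from about 0.375 to 0.9 m from the base axis. Payload 3.1 kg.
Tool frame: the origin (TCP) lies midway between the tips of the shut fingers; the grasp point (between the pads) lies 19 mm behind it; y points along the fingers, x is the direction in which the jaws open and shut, and the axes are right-handed (so a half turn about y gives the same grasp; the last joint's range is limited). The gripper opens to 87 mm and grips with 3 to 60 N. Pads are 19 mm wide; open, the fingers measure 117 mm over their backs; the gripper's body (75 mm by 190 mm) begins 51 mm behind the grasp point.
Start: joints at [-1.375, 0.527, 1.433, -0, 1.181, -0.178], TCP at [0.228, -0.582, 0.223] pointing down, gripper open.
Joint ranges: [-3.08, 3.08], [-0.75, 2.2], [0.22, 2.44], [-1.43, 4.57], [0, 2.65], [-2.85, 2.85]. Speed limits (rad/s): [2.79, 2.79, 3.14, 3.14, 3.14, 3.14].

### API

Orientations are given as a unit quaternion [x, y, z, w].
In Python, from rig import * gives the robot as it stands.
- The arm moves only by the tool jog_arm, never from a script. Its argument "series" is a list of rows, each a list of 7 numbers: the shift along the tool's x, y, z in mm, then the turn, a rotation vector about the tool's x, y, z in rad, then the gripper's target within -1 to 1 (shut at 1, half-way at 0, fully open at -1). A call has 1 to 20 rows; each row is the pose to reach, as a shift and turn from the pose commanded when the call began, along the tool's axes at that moment; what a row does not reach only later rows make up. A row lasts 1/8 s, in which the tool goes at most 62.5 mm and 10.7 degrees, less where a joint would pass 70% of its speed; a pose out of reach is approached as far as the arm can. A call with a gripper value outside its range is refused whole. The fingers move at their own pace and stop on an object; "grip_force" is the grip in N (left out, the last holds). Time passes only in rows, so rows that repeat a pose let the fingers close. It gives the time, the measured TCP pose, the force and the opening at its end, in the units of the state.
- get_obs(): the state, without advancing time (a new reading comes with each control period).
- camera(name): name is "scene" or "top" or "wrist"; returns a dict with "img" (400x640x3 uint8, red, green, blue), "depth" (400x640 float32, m along the optical axis (not along the pixel's ray), 0 where there is no reading), "camera_matrix" (3x3 intrinsics, pixels), "rvec" (rotation vector, rad) and "tvec" (3), from world to camera coordinates, as OpenCV has them. Camera axes: x right, y down, z forward; pixel columns grow to the right and rows downward; lengths in m; the calibration is good to about 2 mm. A picture is of the moment at which its call begins.
- hand_in(): hands the job in, once; it reports no verdict.
The state is a dict: "time": time; "q": joint angles; "joint_velocities": joint speeds; "joint_torque": joint torques, N m; "position": TCP position; "tool_rot": TCP orientation; "ft_force": force on the tool from outside, world axes, zero at the start; "moment": the same for the moment, N m; "grip_width": finger opening in m.
Only numpy, scipy, OpenCV 4.12 (cv2) and the standard library are available. Lean on these libraries where they do the work, as an engineer would, in place of code of your own. Each camera call takes 0.05 s, during which the arm holds its last target.

## Working session

There is one attempt and no reset: what is moved stays moved. The work goes in short steps, Python scripts to look and compute and a tool call to move; the robot and the scene stay as the last step left them, time stands still between calls to the robot, and variables do not carry over. Pictures are saved under pics/ and viewed, and the job is handed in when it is done.

Besides the shell and the picture viewer there is one more tool, called after "Request:" as a command line: name --pt "numbers of a row" for each row, then --argument value for the rest. jog_arm: Moves the arm, as the interface text tells. Its arguments: {"type":"object","properties":{"series":{"type":"array","items":{"type":"array","items":{"type":"number"}}},"grip_force":{"type":"number"}},"required":["series"]}

```bash
mkdir -p pics; ls
python3 - <<'E'
from rig import *
import cv2,numpy as np
o=get_obs()
for k in o: print(k,np.round(o[k],4))
for n in ("scene","top","wrist"):
    c=camera(n); cv2.imwrite(f"pics/a_{n}.png",c["img"][:,:,::-1]); np.savez(f"a_{n}.npz",**c)
    R=cv2.Rodrigues(c["rvec"])[0]; print(n,c["camera_matrix"].tolist(),(-R.T@c["tvec"].ravel()).round(3),R.round(3).tolist())
E
```

```text
pics
time 0.0
q [-1.3755  0.5285  1.4339  0.      1.1814 -0.1785]
joint_velocities [ 0.0005  0.0009  0.0014  0.0005 -0.0015  0.0017]
joint_torque [-4.00000e-04 -4.40045e+01 -1.76592e+01  6.31000e-02  5.82000e-02
 -2.00000e-04]
position [ 0.2281 -0.5811  0.2216]
tool_rot [-0.5837  0.3989 -0.3978  0.5847]
ft_force [0.9027 0.1818 0.4245]
moment [ 0.0043 -0.0167 -0.0344]
grip_width 0.0869
scene [[418.0962608156369, 0.0, 317.3693910876631], [0.0, 418.0962608156369, 196.1385375570047], [0.0, 0.0, 1.0]] [1.035 0.829 0.743] [[-0.858, 0.514, 0.004], [0.266, 0.451, -0.852], [-0.439, -0.73, -0.524]]
top [[393.73207014148966, 0.0, 325.31146481767684], [0.0, 393.73207014148966, 199.43462102346558], [0.0, 0.0, 1.0]] [0.402 0.021 1.151] [[0.01, -1.0, 0.024], [-0.99, -0.013, -0.144], [0.144, -0.022, -0.989]]
wrist [[280.8116739275653, 0.0, 321.53046008483585], [0.0, 280.8116739275653, 199.57856096362718], [0.0, 0.0, 1.0]] [ 0.307 -0.551  0.383] [[0.365, -0.931, -0.002], [-0.886, -0.348, 0.307], [-0.286, -0.11, -0.952]]
```

View pics/a_scene.png

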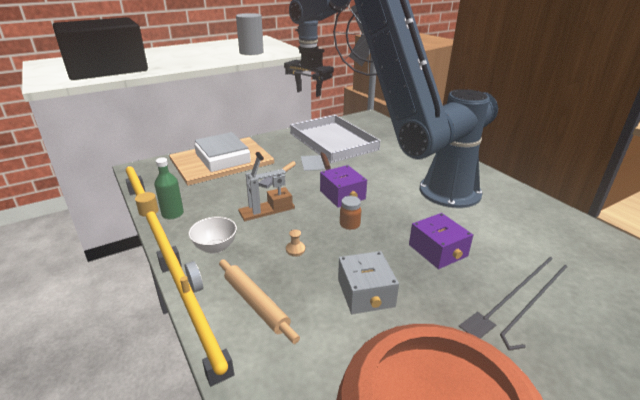

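View pics/a_top.png

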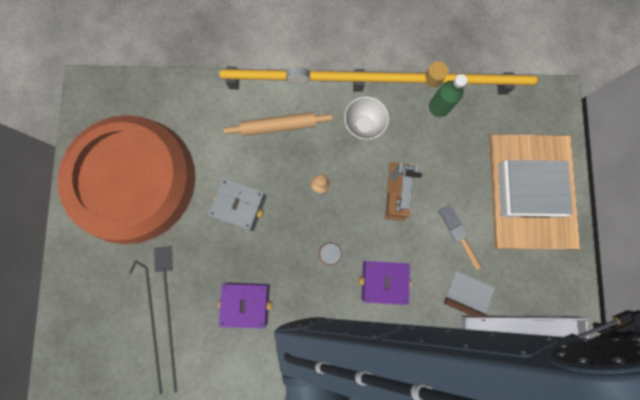

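View pics/a_wrist.png

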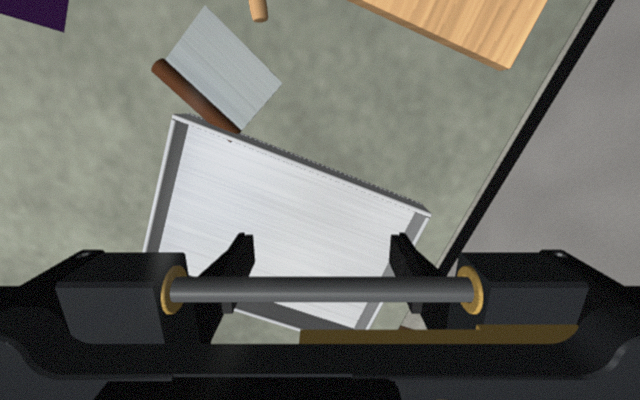

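Candidates. Lock: grey box at top(237,204) / scene(367,280), against purple boxes at top(243,305) and top(387,283). Keeper: only the wooden block with steel arm at top(400,190) / scene(267,195). The key is under the clamp. I choose the grey box and that keeper, and check both in close crops.

Run:
```python
import cv2
t=cv2.imread("pics/a_top.png"); s=cv2.imread("pics/a_scene.png")
a=cv2.resize(t[150:235,360:445],(400,400),interpolation=cv2.INTER_CUBIC)
b=cv2.resize(t[170:240,200:270],(400,400),interpolation=cv2.INTER_CUBIC)
cv2.imwrite("pics/b1.png",cv2.hconcat([a,b]))
a=cv2.resize(s[145:225,230:310],(400,400),interpolation=cv2.INTER_CUBIC)
b=cv2.resize(s[240:320,325:405],(400,400),interpolation=cv2.INTER_CUBIC)
cv2.imwrite("pics/b2.png",cv2.hconcat([a,b]))
```

```text
(no output)
```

View pics/b1.png

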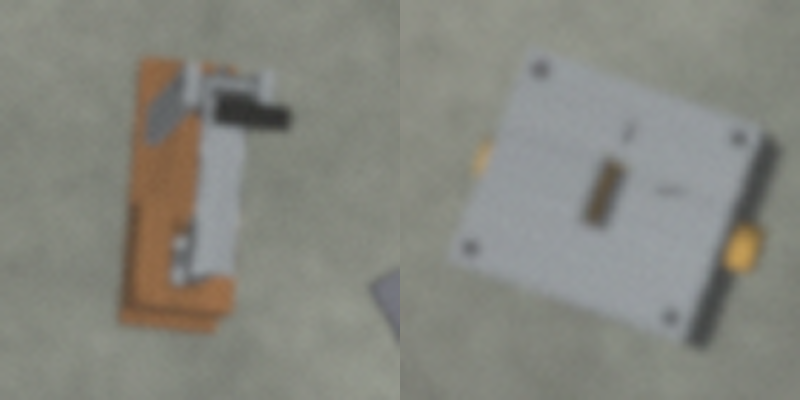

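View pics/b2.png

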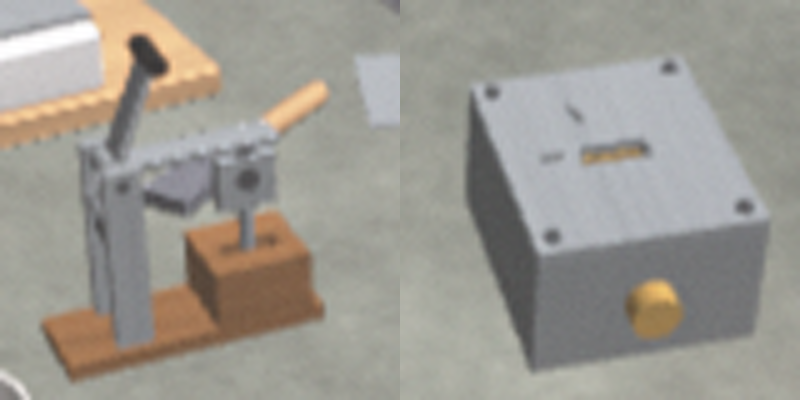

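```bash
cat > h.py <<'E'
import cv2,numpy as np
from rig import *
def cloud(c):
    K=c["camera_matrix"];R=cv2.Rodrigues(c["rvec"])[0];t=c["tvec"].ravel()
    v,u=np.mgrid[0:c["depth"].shape[0],0:c["depth"].shape[1]]
    d=c["depth"];P=np.stack([(u-K[0,2])*d/K[0,0],(v-K[1,2])*d/K[1,1],d],-1)
    W=(P-t)@R; W[d==0]=np.nan
    return W
def onplane(c,uv,z):
    K=c["camera_matrix"];R=cv2.Rodrigues(c["rvec"])[0];t=c["tvec"].ravel()
    uv=np.atleast_2d(np.asarray(uv,float));r=np.c_[(uv[:,0]-K[0,2])/K[0,0],(uv[:,1]-K[1,2])/K[1,1],np.ones(len(uv))]@R
    C=-R.T@t
    return C+r*((z-C[2])/r[:,2])[:,None]
def rect(p):
    (c,s,a)=cv2.minAreaRect((p[:,:2]*1000).astype(np.float32)); return np.round(c,1),np.round(s,1),round(a,2)
def proj(c,P):
    return cv2.projectPoints(np.atleast_2d(np.asarray(P,float)),c["rvec"],c["tvec"],c["camera_matrix"],None)[0][:,0]
E
python3 - <<'E'
from h import *
for n in("top","scene"):
    c=dict(np.load(f"a_{n}.npz"));W=cloud(c);hsv=cv2.cvtColor(c["img"],cv2.COLOR_RGB2HSV)
    print(n,"table z",np.nanmedian(W[215:225,300:310,2]) if n=="top" else np.nanmedian(W[330:340,330:335,2]))
    H,S,V=[hsv[...,i].astype(int) for i in range(3)]
    brown=(H<18)&(S>110)
    near=(abs(W[...,0]-.42)<.18)&(abs(W[...,1]+.17)<.12)
    for z in(.052,.012):
        m=brown&near&(abs(W[...,2]-z)<.006); print("brown",z,m.sum(),rect(W[m]),W[m].mean(0).round(4))
    grey=(S<60)&(abs(W[...,2]-.075)<.006)&(abs(W[...,0]-.4)<.2)&(abs(W[...,1]-.25)<.15)
    print("lock",grey.sum(),rect(W[grey]),W[grey].mean(0).round(4))
    pts=np.argwhere(brown&near); 
    if n=="top":
        print(W[204,237],W[190,392])
    black=(V<60)&near&(W[...,2]>.15); print("bar",black.sum(),rect(W[black]) if black.sum()>3 else 0,W[black].mean(0) if black.any() else 0)
E
```

```text
top table z -3.627084309422119e-05
brown 0.052 237 (array([ 454.5, -180.6]), array([ 65.9, 266.4]), 72.64) [ 0.5472 -0.201   0.0521]
brown 0.012 68 (array([ 557.1, -211.3]), array([50.1, 85.7]), 87.0) [ 0.5537 -0.2076  0.0123]
lock 1651 (array([406. , 237.8]), array([388.2, 150.2]), 2.31) [0.5414 0.2416 0.0751]
[0.54701782 0.24574396 0.0437962 ] [ 0.59848709 -0.19998813  0.01366738]
bar 7867 (array([ 280.8, -166.7]), array([ 53.7, 243.9]), 12.35) [ 0.302427   -0.17262469  0.69501788]
scene table z 0.0007073798542529379
brown 0.052 155 (array([ 553.2, -210.5]), array([60. , 62.9]), 83.49) [ 0.5544 -0.2079  0.0521]
brown 0.012 79 (array([ 570.8, -196.5]), array([ 52.4, 100.5]), 47.83) [ 0.5803 -0.2036  0.0125]
lock 1607 (array([406.5, 239.3]), array([389.2, 150. ]), 2.19) [0.5429 0.2488 0.0753]
bar 1619 (array([ 275.8, -120. ]), array([ 48.3, 149.1]), 11.15) [ 0.28959919 -0.0987996   0.52990216]
```

Run:
```python
from h import *
def big(m):
    n,l,s,_=cv2.connectedComponentsWithStats(m.astype(np.uint8)); return l==1+np.argmax(s[1:,4])
for n in("top","scene"):
    c=dict(np.load(f"a_{n}.npz"));W=cloud(c);hsv=cv2.cvtColor(c["img"],cv2.COLOR_RGB2HSV)
    H,S,V=[hsv[...,i].astype(int) for i in range(3)]
    print(n)
    g=big((S<60)&(abs(W[...,2]-.075)<.006)&(abs(W[...,0]-.55)<.12)&(abs(W[...,1]-.25)<.12))
    k,_=cv2.findContours(g.astype(np.uint8),cv2.RETR_EXTERNAL,cv2.CHAIN_APPROX_NONE)
    p=onplane(c,k[0][:,0],.075);print("lock",rect(p))
    hull=cv2.convexHull(k[0]); hm=cv2.fillConvexPoly(np.zeros(g.shape,np.uint8),hull,1)
    u,v=proj(c,[[.545,.243,.075]])[0]
    yy,xx=np.mgrid[0:400,0:640]
    sl=(hm>0)&((V<110)|(S>70))&(np.hypot(xx-u,yy-v)<16); sl=big(sl)
    ys,xs=np.nonzero(sl);p=onplane(c,np.c_[xs,ys],.075);print("slot",sl.sum(),rect(p),p.mean(0).round(4))
    br=(H<18)&(S>110)
    b=big(br&(W[...,2]<.06)&(W[...,2]>.004)&(abs(W[...,0]-.58)<.14)&(abs(W[...,1]+.2)<.09))
    for z in(.012,.052):
        m=b&(abs(W[...,2]-z)<.006);print("keeper",z,m.sum(),rect(W[m]),W[m][:,:2].min(0),W[m][:,:2].max(0))
    m=(V<70)&(W[...,2]>.16)&(W[...,2]<.22)&(abs(W[...,0]-.6)<.12)&(abs(W[...,1]+.2)<.09)
    print("bar",m.sum(),rect(W[m]) if m.sum()>3 else 0,W[m].mean(0))
    m=(S<60)&(W[...,2]>.12)&(W[...,2]<.14)&(abs(W[...,0]-.6)<.12)&(abs(W[...,1]+.2)<.09)
    print("arm",m.sum(),rect(W[m]) if m.sum()>3 else 0,W[m].mean(0))
    # all objects: components above table
    ob=(W[...,2]>.02)&(W[...,2]<.3)&(W[...,0]>.2)&(W[...,0]<.9)&(abs(W[...,1])<.6)
    nn,l,s,ce=cv2.connectedComponentsWithStats(ob.astype(np.uint8))
    for i in range(1,nn):
        if s[i,4]>30: q=W[l==i];print(ce[i].round(),s[i,4],np.percentile(q,1,axis=0).round(3),np.percentile(q,99,axis=0).round(3))
```

```text
top
lock (array([544.4, 242.4]), array([121.5, 109.9]), 71.48)
slot 37 (array([544. , 244.4]), array([ 9.9, 26.9]), 65.93) [0.5442 0.2443 0.075 ]
keeper 0.012 189 (array([ 577. , -205.1]), array([130.5,  49.4]), 4.19) [ 0.51328482 -0.2342953 ] [ 0.64386544 -0.18435782]
keeper 0.052 236 (array([ 552.3, -211. ]), array([57.1, 63.9]), 84.42) [ 0.51817234 -0.2372264 ] [ 0.58662195 -0.18058645]
bar 65 (array([ 611.3, -216.2]), array([19.4, 34.5]), 3.22) [ 0.60803386 -0.21612864  0.19984626]
arm 421 (array([ 590. , -215.8]), array([ 54.3, 117.6]), 83.84) [ 0.59215251 -0.21489012  0.13123662]
[298.  79.] 144 [0.897 0.05  0.069] [0.9   0.109 0.128]
[448.  95.] 898 [ 0.828 -0.376  0.023] [ 0.886 -0.317  0.193]
[367. 115.] 885 [ 0.741 -0.18   0.02 ] [ 0.864 -0.058  0.063]
[278. 124.] 1340 [ 0.758 -0.012  0.022] [0.821 0.29  0.047]
[154. 183.] 4811 [0.442 0.387 0.022] [0.792 0.597 0.079]
[515. 191.] 4182 [ 0.438 -0.599  0.02 ] [ 0.766 -0.501  0.089]
[402. 191.] 1024 [ 0.52  -0.244  0.023] [ 0.65  -0.182  0.203]
[320. 182.] 165 [ 0.596 -0.008  0.02 ] [0.63  0.031 0.07 ]
[237. 204.] 1925 [0.48  0
[... 188 characters left out ...]
37] [ 0.39  -0.104  0.08 ]
[244. 305.] 2163 [0.218 0.147 0.026] [0.328 0.274 0.079]
[485. 315.] 476 [ 0.213 -0.595  0.02 ] [ 0.285 -0.352  0.049]
[300. 324.] 250 [ 0.203 -0.016  0.238] [0.272 0.106 0.3  ]
scene
lock (array([545.8, 247.7]), array([128.2, 112.2]), 71.53)
slot 13 (array([544.5, 246.9]), array([ 3.6, 27.8]), 74.03) [0.5449 0.2466 0.075 ]
keeper 0.012 259 (array([ 625. , -216.1]), array([ 63.6, 113.2]), 83.97) [ 0.57157219 -0.25087864] [ 0.68271497 -0.18140945]Traceback (most recent call last):
  File "<stdin>", line 19, in <module>
    return umr_minimum(a, axis, None, out, keepdims, initial, where)
ValueError: zero-size array to reduction operation minimum which has no identity
```

Run:
```python
from h import *
from scipy.spatial.transform import Rotation as Ro
o=get_obs();M=Ro.from_quat(o["tool_rot"]).as_matrix();print(M.round(3), np.degrees(np.arctan2(M[1,0],M[0,0])), o["time"])
R=cv2.Rodrigues(np.load("a_wrist.npz")["rvec"])[0];C=-R.T@np.load("a_wrist.npz")["tvec"].ravel()
print("cam in tool",M.T@(C-o["position"]), M.T@R.T)
c=dict(np.load("a_top.npz"))
# keeper predicted corner check
yaw=np.radians(-6);r=np.array([[np.cos(yaw),-np.sin(yaw)],[np.sin(yaw),np.cos(yaw)]])
def K(x,y,z): return [*(np.array([.5523,-.211])+r@[x,y]),z]
img=cv2.imread("pics/a_top.png")
pts=[K(-32,-30,52),K(-32,30,52),K(32,30,52),K(-40,-30,12),K(-40,30,12),K(130,30,12),K(130,-30,12),K(56,0,195),K(-21,12,131),K(-21,-12,131)]
pts=[[p[0],p[1],p[2]/1000] for p in [[*(np.array([.5523,-.211])+r@(np.array(q)/1000)),z] for q,z in [((-32,-30),52),((-32,30),52),((32,30),52),((-40,-30),12),((-40,30),12),((130,30),12),((130,-30),12),((56,0),195),((-21,12),131),((-21,-12),131)]]]
S=6
big=cv2.resize(img[145:235,350:450],None,fx=S,fy=S,interpolation=cv2.INTER_CUBIC)
for u,v in proj(c,pts): cv2.circle(big,(int((u-350+.5)*S),int((v-145+.5)*S)),3,(0,255,0),-1)
cv2.imwrite("pics/c1.png",big)
```

```text
[[ 0.365 -0.     0.931]
 [-0.931  0.002  0.365]
 [-0.002 -1.     0.   ]] -68.5846692673716 0.15
cam in tool [ 0.0005905  -0.16157701  0.08472103] [[ 9.99999859e-01 -2.47530420e-04 -4.69276234e-04]
 [ 3.70653399e-04 -3.06923380e-01  9.51734155e-01]
 [-3.79615003e-04 -9.51734195e-01 -3.06923245e-01]]
```

View pics/c1.png

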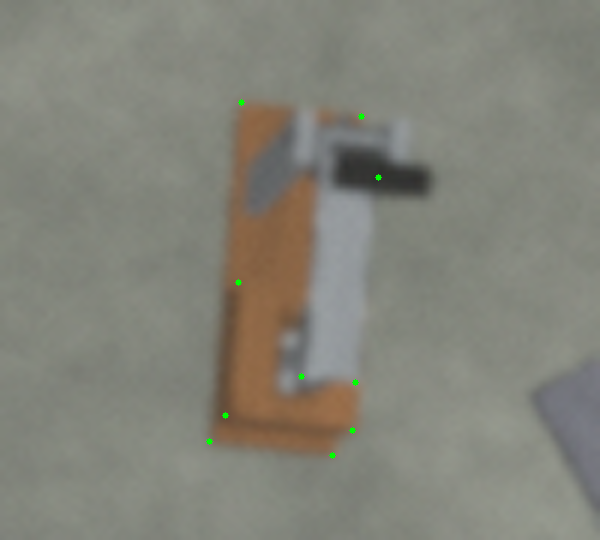

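Request:
jog_arm --pt "-14 -10 27 0 -0.166 0 1" --pt "-28 -20 55 0 -0.333 0 1" --pt "-42 -30 82 0 -0.5 0 1" --pt "-56 -40 109 0 -0.666 0 1" --pt "-71 -50 137 0 -0.832 0 1" --pt "-85 -60 164 0 -1.0 0 1" --pt "-99 -70 191 0 -1.165 0 1" --pt "-113 -78 218 0 -1.33 0 1" --pt "-127 -78 246 0 -1.5 0 1" --pt "-141 -78 273 0 -1.665 0 1" --pt "-155 -78 300 0 -1.83 0 1" --pt "-169 -78 328 0 -2.0 0 1" --pt "-184 -78 355 0 -2.165 0 1" --pt "-198 -78 382 0 -2.33 0 1" --pt "-212 -78 410 0 -2.5 0 1" --pt "-226 -78 437 0 -2.663 0 1" --pt "-226 -78 437 0 -2.663 0 1" --pt "-226 -78 437 0 -2.663 0 1"

```text
time: 2.4
position: [0.552, -0.2121, 0.3002]
tool_rot: [-0.526, -0.472, 0.473, 0.526]
ft_force: [-0.0, 0.1, 0.4]
grip_width: -0.0
```

Run:
```python
from h import *
from scipy.spatial.transform import Rotation as Ro
c=camera("wrist");np.savez("d_wrist.npz",**c);cv2.imwrite("pics/d_wrist.png",c["img"][:,:,::-1])
o=get_obs();print(o["time"],o["q"].round(3),o["position"],o["grip_width"]);print(Ro.from_quat(o["tool_rot"]).as_matrix().round(4))
```

```text
2.45 [-5.560e-01  4.030e-01  1.422e+00 -1.000e-03  1.317e+00 -2.020e+00] [ 0.55187579 -0.21241912  0.30030673] 0.0003016612995772875
[[ 1.064e-01 -9.000e-04 -9.943e-01]
 [ 9.943e-01 -1.000e-04  1.064e-01]
 [-2.000e-04 -1.000e+00  9.000e-04]]
```

View pics/d_wrist.png

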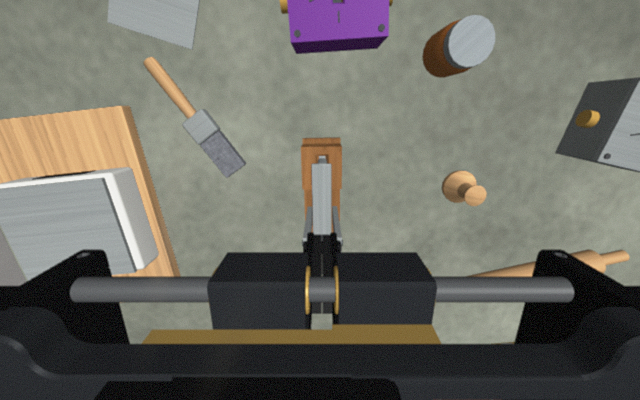

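Run:
```python
from h import *
c=dict(np.load("d_wrist.npz"));W=cloud(c);hsv=cv2.cvtColor(c["img"],cv2.COLOR_RGB2HSV)
H,S,V=[hsv[...,i].astype(int) for i in range(3)]
reg=np.zeros(H.shape,bool);reg[130:245,295:350]=1
br=(H<18)&(S>100)&reg
for z in(.012,.052):
    m=br&(abs(W[...,2]-z)<.004);print(z,m.sum(),rect(W[m]),W[m].min(0).round(4),W[m].max(0).round(4))
# left/right edges by row
for v in range(140,236,6):
    xs=np.nonzero(br[v])[0]
    a=np.nonzero(reg[v]&(S<60)&(W[v,:,2]>.1))[0]
    print(v,xs.min(),xs.max(),W[v,xs.min()].round(4),W[v,xs.max()].round(4),"arm",(W[v,a.min()].round(4),W[v,a.max()].round(4)) if len(a) else "")
b=cv2.resize(c["img"][125:265,270:375,::-1],None,fx=5,fy=4,interpolation=cv2.INTER_CUBIC);cv2.imwrite("pics/d2.png",b)
```

```text
0.012 531 (array([ 589.7, -217.2]), array([ 58.8, 160.6]), 84.96) [ 0.5076 -0.2508  0.0089] [ 0.6712 -0.1811  0.0151]
0.052 1090 (array([ 549.9, -213.2]), array([59.1, 64.6]), 84.91) [ 0.5162 -0.245   0.0481] [ 0.584  -0.1814  0.0545]
140 303 339 [ 0.5101 -0.2376  0.0137] [ 0.5165 -0.1813  0.0104] arm 
146 302 340 [ 0.5155 -0.2378  0.0457] [ 0.5207 -0.1826  0.0515] arm 
152 301 341 [ 0.5233 -0.2399  0.0512] [ 0.5295 -0.1819  0.0513] arm 
158 301 341 [ 0.5321 -0.241   0.0508] [ 0.5383 -0.1826  0.0509] arm 
164 302 341 [nan nan nan] [ 0.5471 -0.1834  0.0512] arm (array([ 0.4955, -0.72  ,  0.0205]), array([ 5.673e-01, -8.510e-02, -1.000e-04]))
170 302 341 [ 0.5497 -0.2417  0.0524] [ 0.556  -0.1842  0.0515] arm (array([ 0.5133, -0.6424,  0.0215]), array([ 5.773e-01, -8.540e-02,  3.000e-04]))
176 302 341 [ 0.5589 -0.243   0.0513] [ 0.5652 -0.185   0.0511] arm (array([ 0.5187, -0.6138,  0.0538]), array([ 0.5874, -0.0859,  0.0011]))
182 302 340 [ 0.5686 -0.2444  0.0491] [ 0.574  -0.1873  0.0518] arm (array([ 0.5251, -0.6007,  0.0704]), array([ 0.5986, -0.0854, -0.0017]))
188 303 340 [ 0.577
[... 217 characters left out ...]
0.0852]), array([ 0.6203, -0.0856, -0.0026]))
200 305 339 [ 0.609  -0.2469  0.0127] [ 0.6155 -0.19    0.0114] arm (array([ 0.5486, -0.5984,  0.083 ]), array([ 6.302e-01, -8.660e-02,  2.000e-04]))
206 305 339 [ 0.6201 -0.2484  0.0112] [ 0.6263 -0.1909  0.0109] arm (array([ 0.5569, -0.6006,  0.0843]), array([ 0.6415, -0.0866, -0.0007]))
212 305 339 [ 0.6307 -0.2497  0.0117] [ 0.6368 -0.1919  0.012 ] arm (array([ 0.5657, -0.6041,  0.0845]), array([ 0.6528, -0.0868, -0.0008]))Traceback (most recent call last):
  File "<stdin>", line 12, in <module>
    return umr_minimum(a, axis, None, out, keepdims, initial, where)
ValueError: zero-size array to reduction operation minimum which has no identity
```

Request:
jog_arm --pt "0 40 -10 0 0 0 1" --pt "0 85 -19 0 0 0 1" --pt "0 117 -19 0 0 0 1" --pt "0 117 -28 0 0 0 1" --pt "0 117 -36 0 0 0 1" --pt "0 117 -44 0 0 0 1" --pt "0 117 -52 0 0 0 1" --pt "0 117 -60 0 0 0 1" --pt "0 117 -68 0 0 0 1" --pt "0 117 -76 0 0 0 1" --pt "0 117 -84 0 0 0 1" --pt "0 117 -92 0 0 0 1" --pt "0 117 -102 0 0 0 1" --pt "0 117 -112 0 0 0 1" --pt "0 117 -122 0 0 0 1" --pt "0 117 -128 0 0 0 1" --pt "0 117 -128 0 0 0 1" --pt "0 90 -128 0 0 0 1" --pt "0 40 -128 0 0 0 1" --pt "0 -10 -128 0 0 0 1"

```text
time: 4.95
position: [0.6792, -0.2251, 0.3115]
tool_rot: [-0.525, -0.473, 0.473, 0.526]
ft_force: [0.5, -0.2, 0.8]
grip_width: 0.0002
```

Run:
```python
from h import *
o=get_obs();print(o["time"],o["position"],o["ft_force"].round(2))
c=camera("scene");np.savez("e_scene.npz",**c)
cv2.imwrite("pics/e.png",cv2.resize(c["img"][120:240,200:340,::-1],None,fx=5,fy=5,interpolation=cv2.INTER_CUBIC))
```

```text
4.95 [ 0.6792273  -0.2250952   0.31148691] [ 0.47 -0.17  0.83]
```

View pics/e.png

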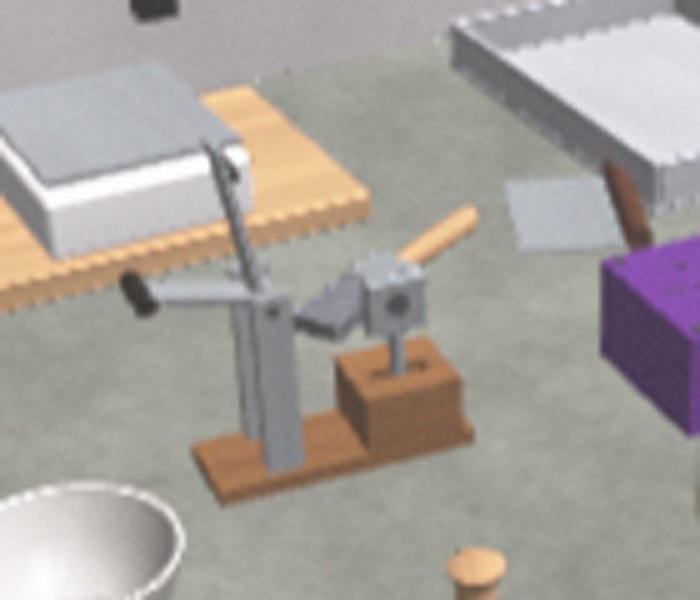

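Request:
jog_arm --pt "0 0 40 0 0 0 0" --pt "0 0 90 0 0 0 0" --pt "0 0 129 0 0 0 0" --pt "0 0 129 0 0 0 0" --pt "0 0 129 0 0 0 0"

```text
time: 5.62
position: [0.5521, -0.2121, 0.3111]
tool_rot: [0.526, 0.473, -0.473, -0.525]
ft_force: [0.0, -0.0, 1.0]
grip_width: 0.0403
```

Run:
```python
from h import *
o=get_obs();print(o["time"],o["position"],o["grip_width"])
for n in("wrist","top"):
    c=camera(n);np.savez(f"f_{n}.npz",**c);W=cloud(c);hsv=cv2.cvtColor(c["img"],cv2.COLOR_RGB2HSV)
    S=hsv[...,1].astype(int);H=hsv[...,0].astype(int)
    m=(W[...,2]>.112)&(W[...,2]<.124)&(abs(W[...,0]-.55)<.04)&(abs(W[...,1]+.21)<.04)
    print(n,"head",m.sum(),rect(W[m]) if m.sum()>3 else "",W[m].mean(0).round(4) if m.any() else "")
    m=(H<18)&(S>100)&(abs(W[...,2]-.052)<.004)&(abs(W[...,0]-.55)<.06)&(abs(W[...,1]+.21)<.06)
    print("block",m.sum(),rect(W[m]) if m.sum()>3 else "")
    m=(W[...,2]>.17)&(W[...,2]<.24)&(abs(W[...,0]-.64)<.05)&(abs(W[...,1]+.22)<.04)
    print("arm",m.sum(),W[m].max(0) if m.any() else "")
c=dict(np.load("f_wrist.npz"))
cv2.imwrite("pics/f.png",cv2.resize(c["img"][125:325,220:420,::-1],None,fx=3,fy=3,interpolation=cv2.INTER_CUBIC))
```

```text
5.625 [ 0.55208318 -0.21205272  0.31105826] 0.04031930209977302
wrist head 267 (array([ 549.6, -212.1]), array([10.6, 40.2]), 84.22) [ 0.5485 -0.2119  0.117 ]
block 1269 (array([ 550. , -213.1]), array([59.2, 63.7]), 83.79)
arm 371 [ 0.65789594 -0.21000845  0.23063417]
top head 37 (array([ 557. , -211.2]), array([10.5, 29. ]), 83.86) [ 0.56   -0.2107  0.1172]
block 159 (array([ 554.1, -196.3]), array([29.8, 66.8]), 77.62)
arm 79 [ 0.66082248 -0.20972547  0.23323752]
```

View pics/f.png

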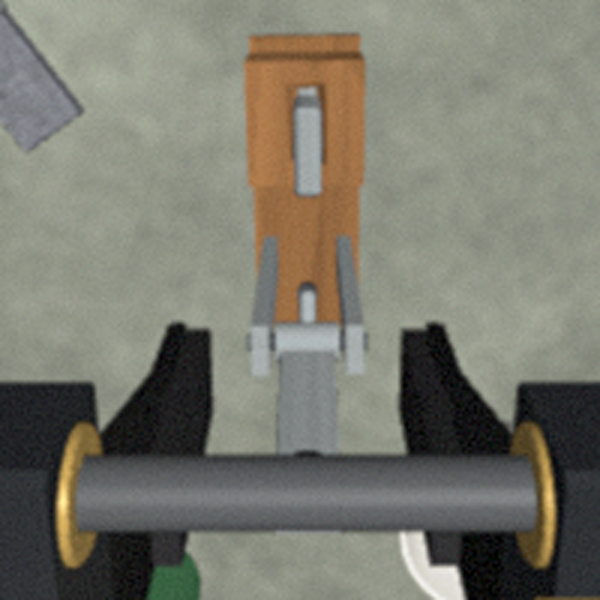

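Request:
jog_arm --pt "0 50 2.5 0 0 0 0" --pt "0 105 2.5 0 0 0 0" --pt "0 160 2.5 0 0 0 0" --pt "0 205 2.5 0 0 0 0" --pt "0 228 2.5 0 0 0 0" --pt "0 228 2.5 0 0 0 0" --pt "0 228 2.5 0 0 0 1" --pt "0 228 2.5 0 0 0 1" --pt "0 228 2.5 0 0 0 1" --pt "0 228 2.5 0 0 0 1" --pt "0 228 2.5 0 0 0 1" --grip_force 50

```text
time: 7.1
position: [0.5494, -0.2116, 0.0833]
tool_rot: [0.526, 0.473, -0.473, -0.525]
ft_force: [-0.3, 1.0, 4.0]
grip_width: 0.0112
```

Request:
jog_arm --pt "0 -10 0 0 0 0 1" --pt "0 -22 0 0 0 0 1" --pt "0 -36 0 0 0 0 1" --pt "0 -52 0 0 0 0 1" --pt "0 -80 0 0 0 0 1" --pt "0 -110 0 0 0 0 1" --pt "0 -127 0 0 0 0 1" --pt "0 -127 0 0 0 0 1"

```text
time: 8.1
position: [0.5501, -0.2121, 0.2119]
tool_rot: [0.527, 0.474, -0.473, -0.524]
ft_force: [-0.7, -0.0, -1.6]
grip_width: 0.0117
```

Run:
```python
from h import *
from scipy.spatial.transform import Rotation as Ro
o=get_obs();print(o["time"],o["position"],o["grip_width"],o["ft_force"].round(2),o["q"].round(3));print(Ro.from_quat(o["tool_rot"]).as_matrix().round(4))
c=camera("wrist");np.savez("g_wrist.npz",**c);cv2.imwrite("pics/g.png",c["img"][:,:,::-1])
c=camera("scene");np.savez("g_scene.npz",**c);cv2.imwrite("pics/g2.png",cv2.resize(c["img"][80:240,200:360,::-1],None,fx=3.5,fy=3.5,interpolation=cv2.INTER_CUBIC))
```

```text
8.1 [ 0.55008135 -0.21206385  0.21192901] 0.011653166867000912 [-0.65 -0.04 -1.62] [-0.557  0.49   1.539 -0.     1.108 -2.023]
[[ 0.1045  0.004  -0.9945]
 [ 0.9945 -0.0025  0.1045]
 [-0.0021 -1.     -0.0042]]
```

View pics/g.png

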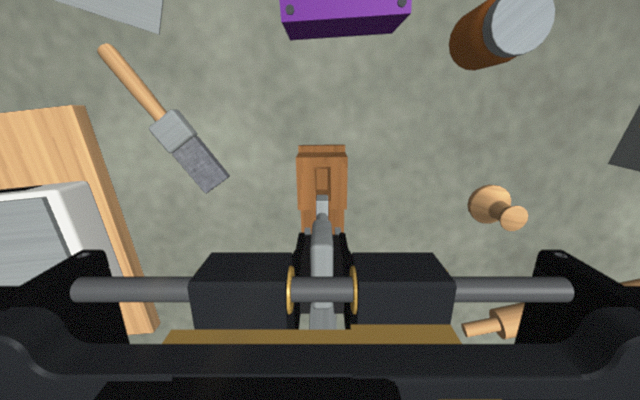

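View pics/g2.png

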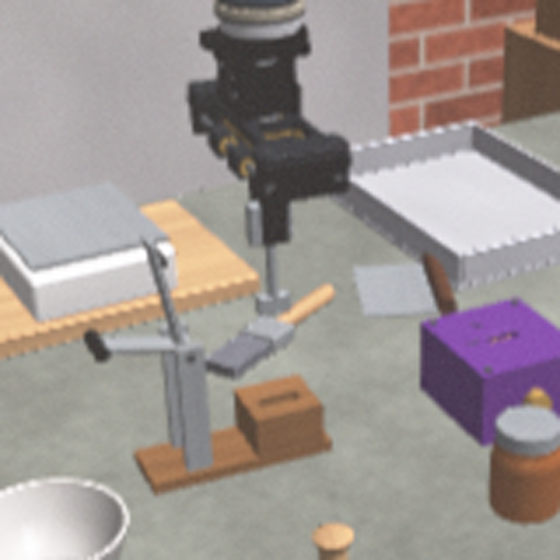

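Request:
jog_arm --pt "30 0 4 0 0.02 0 1" --pt "80 0 9 0 0.04 0 1" --pt "130 0 15 0 0.06 0 1" --pt "180 0 21 0 0.08 0 1" --pt "230 0 27 0 0.11 0 1" --pt "280 0 33 0 0.14 0 1" --pt "330 0 39 0 0.16 0 1" --pt "380 0 45 0 0.18 0 1" --pt "425 0 50 0 0.2 0 1" --pt "452 0 52.5 0 0.218 0 1" --pt "452 0 52.5 0 0.218 0 1" --pt "452 0 52.5 0 0.218 0 1"

```text
time: 9.7
position: [0.5435, 0.2428, 0.2086]
tool_rot: [-0.574, -0.412, 0.414, 0.574]
ft_force: [0.2, -0.2, -1.7]
grip_width: 0.012
```

Run:
```python
from h import *
from scipy.spatial.transform import Rotation as Ro
o=get_obs();M=Ro.from_quat(o["tool_rot"]).as_matrix();print(o["time"],o["position"],o["grip_width"],o["ft_force"].round(2),o["q"].round(3));print(M.round(4),np.degrees(np.arctan2(M[1,0],M[0,0])))
c=camera("wrist");np.savez("h_wrist.npz",**c);cv2.imwrite("pics/h.png",c["img"][:,:,::-1])
# pocket in g_wrist
g=dict(np.load("g_wrist.npz"));hs=cv2.cvtColor(g["img"],cv2.COLOR_RGB2HSV)
cv2.imwrite("pics/h2.png",cv2.resize(g["img"][140:215,285:360,::-1],None,fx=8,fy=8,interpolation=cv2.INTER_CUBIC))
```

```text
9.7 [0.54348559 0.24278387 0.20858817] 0.01195994378074107 [ 0.18 -0.17 -1.69] [ 2.330e-01  5.040e-01  1.523e+00 -1.000e-03  1.117e+00 -1.015e+00]
[[ 0.3169 -0.0021 -0.9484]
 [ 0.9484 -0.0012  0.3169]
 [-0.0018 -1.      0.0016]] 71.52162286532233
```

View pics/h.png

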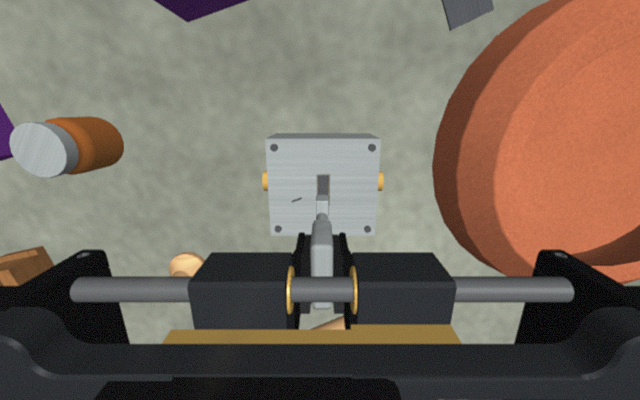

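View pics/h2.png

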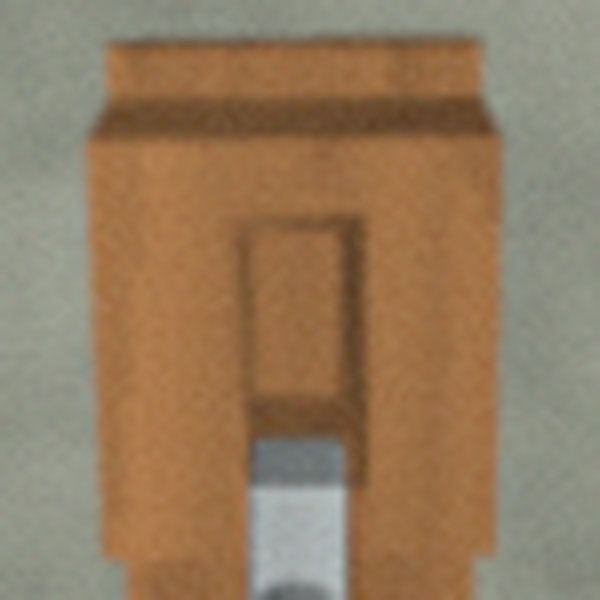

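Run:
```python
from h import *
c=dict(np.load("h_wrist.npz"))
cv2.imwrite("pics/h3.png",cv2.resize(c["img"][165:240,285:360,::-1],None,fx=8,fy=8,interpolation=cv2.INTER_CUBIC))
W=cloud(c);hsv=cv2.cvtColor(c["img"],cv2.COLOR_RGB2HSV);S=hsv[...,1]
m=(S<70)&(abs(W[...,2]-.075)<.005)&(abs(W[...,0]-.545)<.1)&(abs(W[...,1]-.243)<.1)
n,l,s,_=cv2.connectedComponentsWithStats(m.astype(np.uint8));g=(l==1+np.argmax(s[1:,4]));print(rect(W[g]),W[g].mean(0))
k,_=cv2.findContours(g.astype(np.uint8),cv2.RETR_EXTERNAL,cv2.CHAIN_APPROX_NONE)
# edges left/right/back in rows
L=[];Rr=[]
for v in range(145,225,4):
    xs=np.nonzero(g[v])[0]; L.append(onplane(c,[xs.min()-.5,v],.075)[0]);Rr.append(onplane(c,[xs.max()+.5,v],.075)[0])
for A in(L,Rr):
    A=np.array(A);p=np.polyfit(A[:,0],A[:,1],1);print("edge",np.degrees(np.arctan(p[0])),np.polyval(p,.545))
gray=cv2.cvtColor(c["img"],cv2.COLOR_RGB2GRAY)
for v in range(172,226,4): print(v,gray[v,308:338].tolist())
print(gray[165:200,322].tolist())
```

```text
(array([542.3, 243.2]), array([120.3, 110.3]), 71.43) [0.53669181 0.24514113 0.07450958]
edge -18.546355606587376 0.17912445579097053
edge -18.461633156383552 0.3054812230862485
172 [178, 181, 177, 178, 178, 177, 180, 174, 177, 177, 182, 179, 177, 178, 179, 178, 180, 175, 178, 175, 180, 177, 180, 178, 181, 178, 176, 179, 180, 178]
176 [181, 180, 184, 183, 181, 182, 183, 178, 158, 121, 93, 90, 90, 95, 86, 89, 93, 91, 90, 85, 98, 131, 168, 177, 179, 179, 179, 180, 178, 177]
180 [179, 174, 176, 176, 179, 179, 178, 175, 160, 122, 89, 92, 92, 89, 92, 93, 91, 90, 90, 85, 98, 130, 165, 175, 175, 178, 176, 174, 178, 182]
184 [173, 182, 173, 176, 174, 175, 176, 176, 160, 127, 98, 90, 91, 87, 97, 88, 91, 91, 94, 91, 104, 134, 168, 176, 171, 171, 173, 174, 177, 176]
188 [180, 182, 180, 179, 179, 180, 182, 181, 166, 122, 96, 91, 88, 93, 95, 86, 92, 88, 96, 96, 107, 138, 173, 180, 176, 181, 179, 177, 176, 175]
192 [174, 174, 180, 176, 177, 175, 177, 179, 166, 123, 87, 92, 95, 91, 90, 93, 86, 92, 92, 96, 111, 139, 166, 173, 173, 175, 171, 176, 174, 174]
196 [174, 180, 175, 175, 173, 174, 177, 168,
[... 648 characters left out ...]
2, 164, 168, 176, 183, 187, 178, 157, 172, 175, 177, 179, 176, 175, 178, 177, 179]
216 [176, 179, 175, 179, 177, 181, 183, 173, 122, 95, 99, 109, 119, 130, 131, 127, 128, 125, 123, 142, 169, 176, 181, 180, 173, 178, 177, 179, 177, 177]
220 [180, 175, 175, 177, 176, 168, 136, 131, 110, 112, 117, 122, 121, 120, 125, 126, 123, 120, 129, 143, 146, 157, 170, 177, 179, 177, 177, 178, 176, 177]
224 [175, 175, 177, 169, 128, 93, 90, 98, 113, 117, 123, 118, 119, 123, 124, 127, 125, 123, 131, 130, 127, 126, 125, 146, 170, 175, 178, 171, 172, 174]
[174, 176, 177, 174, 172, 182, 177, 179, 169, 143, 107, 86, 88, 91, 89, 92, 92, 93, 91, 97, 94, 93, 95, 95, 91, 92, 88, 90, 93, 104, 123, 130, 128, 126, 127]
```

View pics/h3.png

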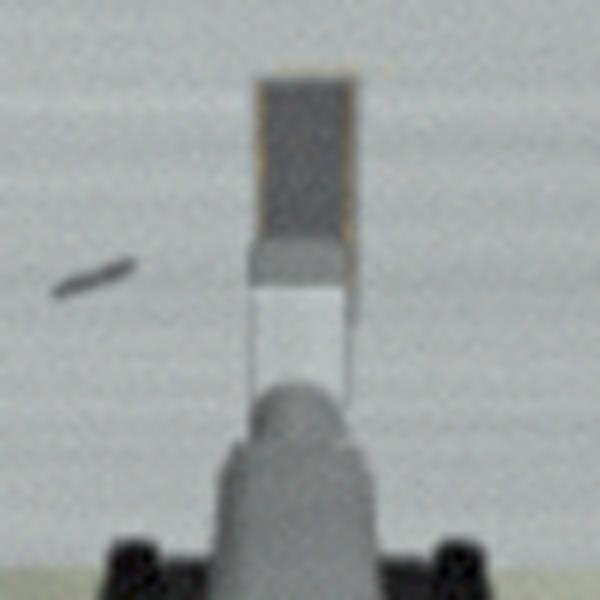

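Run:
```python
from h import *
from scipy.spatial.transform import Rotation as Ro
c=dict(np.load("h_wrist.npz"))
T=np.array([0.54348559,0.24278387,0.20858817]);M=np.array([[0.3169,-.0021,-.9484],[.9484,-.0012,.3169],[-.0018,-1,.0016]])
f=lambda p:((p-T)@M*1000).round(2)
print("slot L,R", f(onplane(c,[[316.7,180],[329.1,180]],.075)))
print("slot L,R 190", f(onplane(c,[[316.7,190],[329.4,190]],.075)))
print("slot -x end", f(onplane(c,[[323,174.3]],.075)))
for zb in(.1375,): print("bit L,R end bottom", f(onplane(c,[[315.6,195.5],[327.9,195.5],[322,194.3]],zb)))
print("bit top edge -x", f(onplane(c,[[315.8,201],[327.8,201],[322,200.8]],zb+.018)))
print("head top", T[2]-.071+.106)
```

```text
slot L,R [[ -5.91 133.62  11.79]
 [  7.49 133.59  11.79]]
slot L,R 190 [[ -5.97 133.6    0.56]
 [  7.9  133.58   0.57]]
slot -x end [[  0.89 133.62  18.08]]
bit L,R end bottom [[-5.84 71.12 13.43]
 [ 4.83 71.1  13.43]
 [-0.29 71.11 14.52]]
bit top edge -x [[-5.31 53.12 14.32]
 [ 4.35 53.1  14.32]
 [-0.32 53.11 14.49]]
head top 0.24358817
```

Request:
jog_arm --pt "1.2 15 2.3 0 0 0 1" --pt "1.2 40 2.3 0 0 0 1" --pt "1.2 54 2.3 0 0 0 1" --pt "1.2 54 2.3 0 0 0 1" --pt "1.2 54 2.3 0 0 0 1"

```text
time: 10.38
position: [0.5429, 0.2453, 0.156]
tool_rot: [0.574, 0.413, -0.413, -0.574]
ft_force: [-0.1, 0.5, -1.4]
grip_width: 0.0119
```

Run:
```python
from h import *
from scipy.spatial.transform import Rotation as Ro
o=get_obs();M=Ro.from_quat(o["tool_rot"]).as_matrix();print(o["time"],o["position"],o["ft_force"].round(2),np.degrees(np.arctan2(M[1,0],M[0,0])));print(M.round(4))
c=camera("wrist");np.savez("i_wrist.npz",**c);cv2.imwrite("pics/i.png",cv2.resize(c["img"][165:240,285:360,::-1],None,fx=8,fy=8,interpolation=cv2.INTER_CUBIC))
np.savez("i_pose.npz",T=o["position"],M=M)
gray=cv2.cvtColor(c["img"],cv2.COLOR_RGB2GRAY)
for v in range(172,220,3): print(v,gray[v,308:338].tolist())
print(gray[165:220,322].tolist())
```

```text
10.375 [0.54291174 0.24533147 0.15597582] [-0.07  0.54 -1.35] 71.4862891604503
[[ 3.175e-01  1.000e-03 -9.482e-01]
 [ 9.482e-01  3.000e-04  3.175e-01]
 [ 6.000e-04 -1.000e+00 -9.000e-04]]
172 [184, 181, 182, 180, 179, 179, 181, 183, 180, 179, 185, 178, 180, 184, 181, 180, 181, 182, 182, 181, 179, 179, 181, 179, 182, 179, 180, 178, 177, 179]
175 [180, 176, 178, 181, 174, 177, 179, 178, 180, 178, 177, 177, 181, 179, 179, 178, 179, 182, 179, 177, 182, 177, 178, 178, 178, 180, 178, 179, 181, 177]
178 [180, 181, 178, 180, 176, 174, 177, 177, 178, 175, 178, 178, 183, 175, 179, 177, 178, 178, 176, 174, 179, 179, 178, 176, 178, 179, 178, 177, 178, 175]
181 [181, 181, 178, 182, 179, 182, 177, 178, 180, 177, 180, 181, 172, 175, 181, 176, 181, 182, 175, 179, 177, 179, 181, 182, 179, 180, 178, 179, 177, 174]
184 [177, 180, 179, 178, 177, 179, 181, 175, 180, 172, 178, 181, 174, 180, 180, 180, 178, 177, 177, 178, 179, 177, 178, 179, 177, 176, 177, 178, 178, 176]
187 [181, 181, 177, 182, 176, 180, 177, 178, 178, 175, 180, 180, 177, 180, 175, 165, 161, 162, 158, 165, 173, 177, 179, 178, 179, 179, 17
[... 1109 characters left out ...]
112, 115, 150, 181, 180, 183, 182, 177, 182, 186, 189, 187, 186, 176, 139, 168, 179, 180, 180, 179, 180, 176, 176, 178]
214 [177, 173, 177, 179, 168, 150, 124, 133, 141, 140, 119, 107, 116, 127, 123, 131, 127, 136, 159, 170, 144, 166, 177, 177, 176, 176, 179, 177, 178, 179]
217 [164, 170, 167, 173, 165, 147, 130, 121, 101, 90, 101, 109, 119, 127, 129, 129, 130, 129, 129, 124, 137, 165, 170, 171, 172, 171, 169, 174, 172, 172]
[179, 177, 173, 176, 177, 176, 178, 181, 178, 180, 179, 176, 175, 179, 174, 180, 181, 177, 179, 180, 175, 178, 175, 148, 114, 91, 90, 91, 89, 103, 123, 128, 130, 133, 127, 138, 184, 186, 179, 184, 182, 178, 180, 179, 183, 180, 182, 166, 136, 123, 126, 131, 129, 130, 129]
```

View pics/i.png

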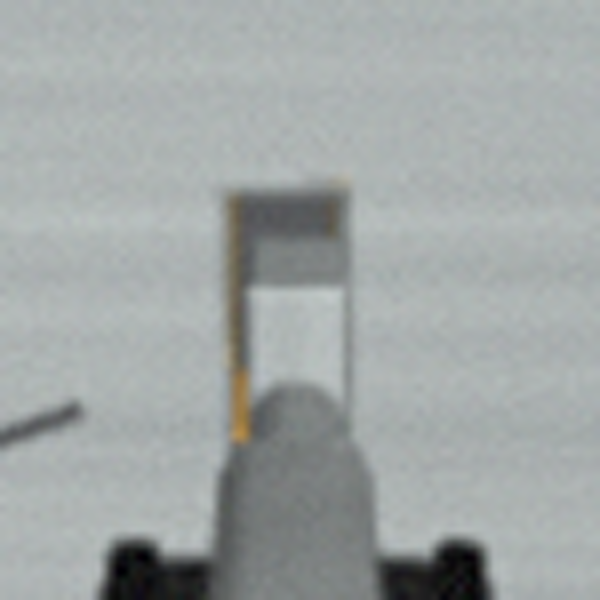

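Run:
```python
from h import *
c=dict(np.load("i_wrist.npz"));z=np.load("i_pose.npz");T,M=z["T"],z["M"]
f=lambda p:((p-T)@M*1000).round(2)
print("slot", f(onplane(c,[[313.0,192],[327.7,192],[322,188.6]],.075)))
zb=T[2]-.071;print(zb)
print("bit bottom", f(onplane(c,[[315.8,197],[328,197],[322,194.3]],zb)))
print("bit top", f(onplane(c,[[315.6,202],[327.8,202],[322,200.7]],zb+.018)))
```

```text
slot [[-8.36 80.96 13.72]
 [ 4.87 80.97 13.71]
 [-0.26 80.96 16.89]]
0.0849758173515688
bit bottom [[-5.66 70.99 12.12]
 [ 4.93 70.99 12.11]
 [-0.28 70.99 14.56]]
bit top [[-5.47 52.98 13.52]
 [ 4.36 52.99 13.52]
 [-0.31 52.99 14.62]]
```

Request:
jog_arm --pt "-1.3 0 1.0 0 0 0 1" --pt "-1.3 3 1.0 0 0 0 1" --pt "-1.3 6 1.0 0 0 0 1" --pt "-1.3 9 1.0 0 0 0 1" --pt "-1.3 11 1.0 0 0 0 1" --pt "-1.3 13 1.0 0 0 0 1" --pt "-1.3 15 1.0 0 0 0 1" --pt "-1.3 15 1.0 0 0 0 1"

```text
time: 11.42
position: [0.541, 0.2444, 0.1404]
tool_rot: [0.574, 0.413, -0.413, -0.574]
ft_force: [0.4, 0.7, -1.9]
grip_width: 0.0114
```

Request:
jog_arm --pt "0 4 0 0 0 0 1" --pt "0 8 0 0 0 0 1" --pt "0 12 0 0 0 0 1" --pt "0 16 0 0 0 0 1" --pt "0 19 0 0 0 0 1" --pt "0 22 0 0 0 0 1" --pt "0 24 0 0 0 0 1" --pt "0 25 0 0 0 0 1"

```text
time: 12.42
position: [0.541, 0.2445, 0.1155]
tool_rot: [-0.574, -0.413, 0.413, 0.574]
ft_force: [0.9, 0.5, -1.4]
grip_width: 0.0116
```

Run:
```python
from h import *
o=get_obs();print(o["time"],o["position"],o["ft_force"].round(2),o["moment"].round(3))
c=camera("wrist");cv2.imwrite("pics/j.png",cv2.resize(c["img"][150:300,245:395,::-1],None,fx=4,fy=4,interpolation=cv2.INTER_CUBIC))
c=camera("scene");cv2.imwrite("pics/j2.png",cv2.resize(c["img"][200:330,310:440,::-1],None,fx=4,fy=4,interpolation=cv2.INTER_CUBIC))
```

```text
12.425 [0.54099755 0.24448665 0.11545077] [ 0.88  0.5  -1.41] [ 0.007 -0.157  0.001]
```

View pics/j2.png

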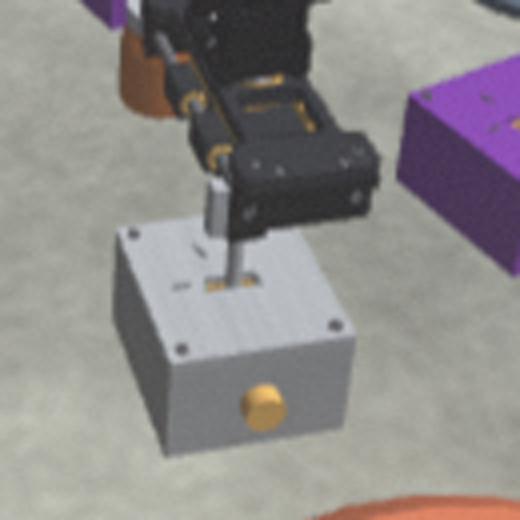

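Request:
jog_arm --pt "0 0.7 0 0 0 0 1" --pt "0 1.4 0 0 0 0 1" --pt "0 2 0 0 0 0 1" --pt "0 2 0 0 0 0 1"

```text
time: 13.02
position: [0.5411, 0.2446, 0.1143]
tool_rot: [0.574, 0.413, -0.413, -0.574]
ft_force: [-1.0, -0.4, 5.3]
grip_width: 0.0116
```

Request:
jog_arm --pt "0 -0.4 0 0 0.05 0 1" --pt "0.1 -0.4 0 0 0.15 0 1" --pt "0.1 -0.4 -0.1 0 0.25 0 1" --pt "0.1 -0.4 -0.1 0 0.35 0 1" --pt "0.2 -0.4 -0.2 0 0.45 0 1" --pt "0.2 -0.4 -0.3 0 0.55 0 1" --pt "0.2 -0.4 -0.3 0 0.65 0 1" --pt "0.2 -0.4 -0.4 0 0.75 0 1" --pt "0.2 -0.4 -0.5 0 0.85 0 1" --pt "0.2 -0.4 -0.5 0 0.95 0 1" --pt "0.2 -0.4 -0.6 0 1.05 0 1" --pt "0.2 -0.4 -0.6 0 1.13 0 1" --pt "0.1 -0.4 -0.7 0 1.2 0 1" --pt "0.1 -0.4 -0.7 0 1.2 0 1"

```text
time: 14.78
position: [0.5422, 0.245, 0.1143]
tool_rot: [-0.707, -0.018, 0.017, 0.707]
ft_force: [0.5, 1.9, 3.4]
grip_width: 0.0116
```

```bash
cat > s.py <<'E'
from h import *
from scipy.spatial.transform import Rotation as Ro
o=get_obs();M=Ro.from_quat(o["tool_rot"]).as_matrix();print(o["time"],o["position"],"F",o["ft_force"].round(2),"M",o["moment"].round(3),"yaw",np.arctan2(M[1,0],M[0,0]).round(4),np.degrees(np.arctan2(M[1,0],M[0,0])).round(2),"g",o["grip_width"]);print(M.round(4).tolist(),o["q"].round(3))
E
python3 s.py
```

```text
14.775 [0.54222418 0.24495327 0.11432635] F [0.47 1.86 3.45] M [ 0.312 -0.004  0.004] yaw 0.0486 2.79 g 0.011623612088192735
[[0.9988, 0.0015, -0.0486], [0.0486, 0.0011, 0.9988], [0.0015, -1.0, 0.0011]] [2.360e-01 6.270e-01 1.605e+00 1.000e-03 9.080e-01 1.870e-01]
```

Request:
jog_arm --pt "0 0 0 0 0.04 0 1" --pt "0 0 0 0 0.08 0 1"

```text
time: 15.02
position: [0.5423, 0.245, 0.1144]
tool_rot: [-0.707, 0.011, -0.012, 0.707]
ft_force: [0.6, 2.2, 3.6]
grip_width: 0.0115
```

```bash
python3 s.py
```

```text
15.025 [0.54230623 0.24495523 0.11436912] F [0.61 2.22 3.6 ] M [ 0.332 -0.133  0.076] yaw -0.0319 -1.83 g 0.011542528366803743
[[0.9995, 0.0018, 0.0319], [-0.0319, 0.0012, 0.9995], [0.0017, -1.0, 0.0012]] [2.360e-01 6.270e-01 1.605e+00 1.000e-03 9.080e-01 2.680e-01]
```

Friction torque appears (0.08); total 1.28. Go on gently until the stop is felt.

Request:
jog_arm --pt "0 0 0 0 0.03 0 1" --pt "0 0 0 0 0.06 0 1" --pt "0 0 0 0 0.06 0 1"

```text
time: 15.4
position: [0.5423, 0.2448, 0.1143]
tool_rot: [-0.706, 0.031, -0.033, 0.707]
ft_force: [0.7, 3.4, 3.3]
grip_width: 0.0116
```

```bash
python3 s.py
```

```text
15.4 [0.54225971 0.24483096 0.11433921] F [0.75 3.43 3.35] M [ 0.666 -0.2    0.636] yaw -0.0904 -5.18 g 0.011590332997806837
[[0.9959, 0.0017, 0.0903], [-0.0903, 0.0005, 0.9959], [0.0016, -1.0, 0.0007]] [0.236 0.627 1.605 0.    0.908 0.327]
```

Request:
jog_arm --pt "0 0 0 0 -0.06 0 1" --pt "-0.1 0 0 0 -0.16 0 1" --pt "-0.2 0 0.1 0 -0.26 0 1" --pt "-0.2 0 0.1 0 -0.36 0 1" --pt "-0.3 0 0.1 0 -0.46 0 1" --pt "-0.3 0 0.1 0 -0.56 0 1" --pt "-0.4 0 0.1 0 -0.66 0 1" --pt "-0.4 0 0.1 0 -0.76 0 1" --pt "-0.5 0 0.1 0 -0.86 0 1" --pt "-0.5 0 0.1 0 -0.96 0 1" --pt "-0.6 0 0.1 0 -1.06 0 1" --pt "-0.7 0 0 0 -1.16 0 1" --pt "-0.7 0 0 0 -1.26 0 1" --pt "-0.8 0 0 0 -1.34 0 1" --pt "-0.8 0 0 0 -1.4 0 1" --pt "-0.8 0 0 0 -1.4 0 1"

```text
time: 17.4
position: [0.5418, 0.244, 0.1143]
tool_rot: [0.562, 0.43, -0.429, -0.561]
ft_force: [1.0, -0.9, 4.8]
grip_width: 0.0118
```

```bash
python3 s.py
```

```text
17.4 [0.54179494 0.24397981 0.11431833] F [ 1.02 -0.89  4.83] M [ 0.082 -0.517 -0.053] yaw 1.3064 74.85 g 0.011827827443274734
[[0.2613, 0.0018, -0.9653], [0.9653, -0.0003, 0.2613], [0.0002, -1.0, -0.0018]] [ 2.360e-01  6.260e-01  1.607e+00 -1.000e-03  9.070e-01 -1.070e+00]
```

Request:
jog_arm --pt "0 0 0 0 -0.03 0 1" --pt "0 0 0 0 -0.06 0 1" --pt "0 0 0 0 -0.06 0 1"

```text
time: 17.77
position: [0.5418, 0.2441, 0.1143]
tool_rot: [0.549, 0.447, -0.446, -0.548]
ft_force: [3.3, -2.0, 6.5]
grip_width: 0.0117
```

```bash
python3 s.py
```

```text
17.775 [0.54175535 0.24409102 0.1143197 ] F [ 3.27 -1.96  6.46] M [-0.215 -0.676 -0.43 ] yaw 1.3671 78.33 g 0.011676079194886677
[[0.2023, 0.0017, -0.9793], [0.9793, -0.0001, 0.2023], [0.0003, -1.0, -0.0017]] [ 2.360e-01  6.260e-01  1.607e+00 -1.000e-03  9.070e-01 -1.131e+00]
```

Request:
jog_arm --pt "0 0 0 0 0.06 0 1" --pt "0.2 0 0.5 0 0.119 0 1" --pt "0.2 0 0.5 0 0.119 0 1" --pt "0.2 -3 0.5 0 0.119 0 1" --pt "0.2 -6 0.5 0 0.119 0 1" --pt "0.2 -9 0.5 0 0.119 0 1" --pt "0.2 -12 0.5 0 0.119 0 1"

```text
time: 18.65
position: [0.5405, 0.2446, 0.1259]
tool_rot: [0.574, 0.413, -0.414, -0.574]
ft_force: [4.3, -1.2, -3.5]
grip_width: 0.0118
```

```bash
python3 s.py
```

```text
18.65 [0.54054377 0.24457138 0.1258641 ] F [ 4.33 -1.24 -3.49] M [-0.251 -1.063 -0.02 ] yaw 1.2491 71.57 g 0.011800247580046832
[[0.3161, 0.0, -0.9487], [0.9487, -0.0003, 0.3161], [-0.0003, -1.0, -0.0001]] [ 0.237  0.609  1.6   -0.     0.932 -1.012]
```

Request:
jog_arm --pt "0 -3 -0.5 0 0 0 1" --pt "0 -8 -0.5 0 0 0 1" --pt "0 -14 -0.5 0 0 0 1" --pt "0 -20 -0.5 0 0 0 1" --pt "0 -26 -0.5 0 0 0 1" --pt "0 -40 -0.5 0 0 0 1" --pt "0 -65 -0.5 0 0 0 1" --pt "0 -86 -0.5 0 0 0 1" --pt "0 -86 -0.5 0 0 0 1"

```text
time: 19.77
position: [0.5416, 0.2451, 0.2143]
tool_rot: [0.574, 0.415, -0.412, -0.573]
ft_force: [0.2, 0.1, -1.9]
grip_width: 0.0116
```

```bash
python3 s.py
python3 - <<'E'
from h import *
c=camera("wrist");np.savez("k_wrist.npz",**c);cv2.imwrite("pics/k.png",cv2.resize(c["img"][130:250,260:380,::-1],None,fx=5,fy=5,interpolation=cv2.INTER_CUBIC))
E
```

```text
19.775 [0.54159804 0.24510911 0.2142673 ] F [ 0.2   0.15 -1.93] M [ 0.092 -0.206  0.021] yaw 1.2491 71.57 g 0.011607512100840392
[[0.3161, 0.0036, -0.9487], [0.9487, 0.0013, 0.3161], [0.0024, -1.0, -0.003]] [ 0.237  0.494  1.523  0.     1.12  -1.012]
```

View pics/k.png

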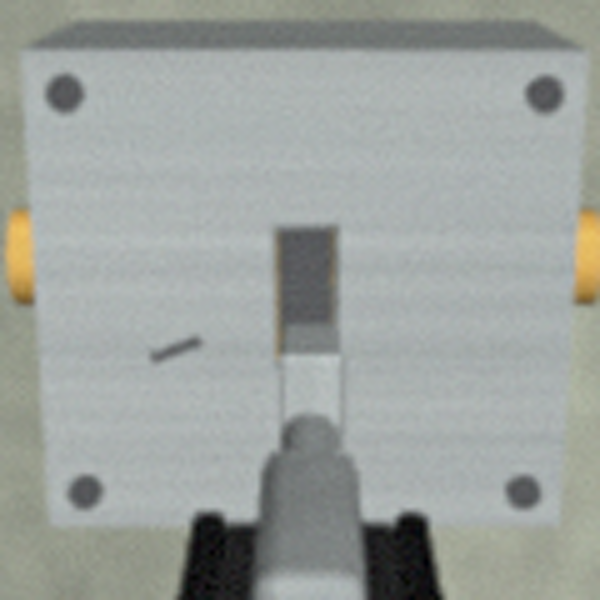

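Request:
jog_arm --pt "-30 0 -10 0 -0.02 0 1" --pt "-75 0 -26 0 -0.04 0 1" --pt "-123 0 -43 0 -0.06 0 1" --pt "-171 0 -60 0 -0.08 0 1" --pt "-219 0 -77 0 -0.1 0 1" --pt "-267 0 -94 0 -0.13 0 1" --pt "-315 0 -111 0 -0.15 0 1" --pt "-363 0 -128 0 -0.17 0 1" --pt "-408 0 -144 0 -0.2 0 1" --pt "-431 0 -152 0 -0.217 0 1" --pt "-431 0 -152 0 -0.217 0 1" --pt "-431 0 -152 0 -0.217 0 1"

```text
time: 21.32
position: [0.5479, -0.211, 0.211]
tool_rot: [-0.524, -0.473, 0.473, 0.527]
ft_force: [0.0, -0.5, -1.4]
grip_width: 0.0118
```

```bash
python3 s.py
python3 - <<'E'
from h import *
c=camera("wrist");np.savez("l_wrist.npz",**c);cv2.imwrite("pics/l.png",cv2.resize(c["img"][140:215,285:360,::-1],None,fx=8,fy=8,interpolation=cv2.INTER_CUBIC))
E
```

```text
21.325 [ 0.54787997 -0.2110149   0.21097604] F [ 0.03 -0.51 -1.45] M [ 0.111 -0.129  0.06 ] yaw 1.4658 83.98 g 0.011807718017925595
[[0.1048, -0.0023, -0.9945], [0.9945, 0.0023, 0.1048], [0.002, -1.0, 0.0026]] [-5.580e-01  4.910e-01  1.540e+00  1.000e-03  1.113e+00 -2.024e+00]
```

View pics/l.png

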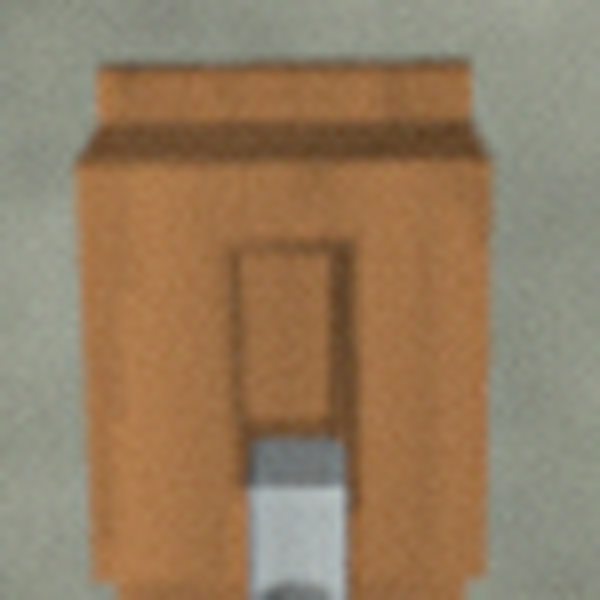

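Run:
```python
from h import *
c=dict(np.load("l_wrist.npz"));T=np.array([0.54787997,-0.2110149,0.21097604]);M=np.array([[0.1048,-0.0023,-0.9945],[0.9945,0.0023,0.1048],[0.002,-1.0,0.0026]])
f=lambda p:((p-T)@M*1000).round(2)
u=lambda x,y:[x/8-.5+285,y/8-.5+140]
print("pocket", f(onplane(c,[u(236,350),u(354,350),u(295,245)],.052)))
print("block", f(onplane(c,[u(83,300),u(488,300),u(290,160)],.052)))
print("bit", f(onplane(c,[u(249,450),u(345,450),u(297,437)],T[2]-.0713)))
```

```text
pocket [[ -9.59 158.96   1.7 ]
 [  7.79 159.     1.69]
 [ -0.89 159.02  17.4 ]]
block [[-31.89 158.94   9.26]
 [ 27.33 159.06   9.21]
 [ -1.6  159.05  29.78]]
bit [[-5.85 71.32 13.26]
 [ 4.57 71.34 13.25]
 [-0.64 71.34 14.73]]
```

Request:
jog_arm --pt "-0.8 15 -1.4 0 0 0 1" --pt "-0.8 45 -1.4 0 0 0 1" --pt "-0.8 70 -1.4 0 0 0 1" --pt "-0.8 82 -1.4 0 0 0 1" --pt "-0.8 88 -1.4 0 0 0 1" --pt "-0.8 93 -1.4 0 0 0 1" --pt "-0.8 98 -1.4 0 0 0 1" --pt "-0.8 98 -1.4 0 0 0 1"

```text
time: 22.38
position: [0.5501, -0.2134, 0.114]
tool_rot: [0.526, 0.473, -0.473, -0.525]
ft_force: [0.2, 0.1, -1.2]
grip_width: 0.0115
```

```bash
python3 s.py
```

```text
22.375 [ 0.55009409 -0.21335286  0.11402172] F [ 0.21  0.05 -1.23] M [ 0.077 -0.178 -0.006] yaw 1.4659 83.99 g 0.011463763907012571
[[0.1047, 0.0001, -0.9945], [0.9945, -0.0001, 0.1047], [-0.0, -1.0, -0.0001]] [-0.559  0.623  1.617  0.     0.902 -2.025]
```

Request:
jog_arm --pt "0.8 6 0 0 0 0 1" --pt "0.8 12 0 0 0 0 1" --pt "0.8 18 0 0 0 0 1" --pt "0.8 24 0 0 0 0 1" --pt "0.8 28 0 0 0 0 1" --pt "0.8 30 0 0 0 0 1" --pt "0.8 31 0 0 0 0 1" --pt "0.8 31 0 0 0 0 1"

```text
time: 23.38
position: [0.5502, -0.2126, 0.0833]
tool_rot: [0.526, 0.473, -0.473, -0.525]
ft_force: [-0.7, -0.2, 1.3]
grip_width: 0.0115
```

```bash
python3 s.py
```

```text
23.375 [ 0.55022317 -0.21256522  0.0833403 ] F [-0.72 -0.18  1.34] M [0.198 0.086 0.002] yaw 1.466 84.0 g 0.011529558763377797
[[0.1046, 0.0002, -0.9945], [0.9945, -0.0002, 0.1046], [-0.0002, -1.0, -0.0003]] [-0.558  0.668  1.635 -0.     0.838 -2.024]
```

Request:
jog_arm --pt "0 0 0 0 0 0 0" --pt "0 0 0 0 0 0 0" --pt "0 0 0 0 0 0 0" --pt "0 0 0 0 0 0 0" --pt "0 -15 0 0 0 0 0" --pt "0 -50 0 0 0 0 0" --pt "0 -100 0 0 0 0 0" --pt "0 -150 0 0 0 0 0" --pt "0 -200 0 0 0 0 0" --pt "0 -228 0 0 0 0 0" --pt "0 -228 0 0 0 0 0"

```text
time: 24.75
position: [0.5515, -0.2132, 0.3149]
tool_rot: [0.528, 0.474, -0.472, -0.523]
ft_force: [-0.3, 0.6, 0.2]
grip_width: 0.0433
```

```bash
python3 s.py
python3 - <<'E'
from h import *
c=camera("wrist");cv2.imwrite("pics/m.png",c["img"][:,:,::-1]);W=cloud(c)
m=(W[...,2]>.105)&(W[...,2]<.130)&(abs(W[...,0]-.55)<.04)&(abs(W[...,1]+.21)<.04);print("head",m.sum(),rect(W[m]),W[m].mean(0))
c=camera("scene");cv2.imwrite("pics/m2.png",c["img"][:,:,::-1])
c=camera("top");W=cloud(c)
ob=(W[...,2]>.02)&(W[...,2]<.3)&(W[...,0]>.2)&(W[...,0]<.9)&(abs(W[...,1])<.6)
nn,l,s,ce=cv2.connectedComponentsWithStats(ob.astype(np.uint8))
for i in range(1,nn):
    if s[i,4]>30: q=W[l==i];print(ce[i].round(),s[i,4],np.percentile(q,1,axis=0).round(3),np.percentile(q,99,axis=0).round(3))
E
```

```text
24.75 [ 0.55146035 -0.21321631  0.3148793 ] F [-0.29  0.59  0.19] M [ 0.101 -0.174 -0.024] yaw 1.4662 84.01 g 0.04333663136933017
[[0.1044, 0.0066, -0.9945], [0.9945, -0.0041, 0.1044], [-0.0034, -1.0, -0.007]] [-0.558  0.387  1.408 -0.     1.339 -2.024]
head 289 (array([ 549.8, -213.2]), array([12. , 39.1]), 84.26) [ 0.54850763 -0.21280008  0.11647221]
[298.  79.] 151 [0.897 0.047 0.069] [0.9   0.109 0.127]
[448.  95.] 891 [ 0.828 -0.376  0.023] [ 0.886 -0.317  0.193]
[367. 114.] 871 [ 0.741 -0.18   0.02 ] [ 0.863 -0.058  0.063]
[278. 124.] 1342 [ 0.758 -0.014  0.022] [0.821 0.29  0.048]
[155. 183.] 4798 [0.442 0.387 0.022] [0.792 0.596 0.079]
[520. 137.] 49 [ 0.749 -0.599  0.02 ] [ 0.77  -0.563  0.028]
[412. 149.] 282 [ 0.645 -0.245  0.134] [ 0.716 -0.209  0.232]
[524. 212.] 1673 [ 0.435 -0.599  0.02 ] [ 0.662 -0.51   0.089]
[320. 182.] 168 [ 0.595 -0.008  0.02 ] [0.63  0.03  0.069]
[237. 204.] 1931 [0.48  0.172 0.03 ] [0.607 0.31  0.079]
[395. 204.] 337 [ 0.521 -0.218  0.022] [ 0.581 -0.18   0.12 ]
[330. 253.] 413 [ 0.383 -0.048  0.05 ] [0.44  0.013 0.089]
[369. 275.] 465 [ 0.292 -0.161  0.023] [ 0.392 -0.1    0.08 ]
[241. 294.] 896 [0.25  0.145 0.023] [0.328 0.283 0.079]
[507. 318.] 220 [ 0.237 -0.596  0.02 ] [ 0.248 -0.433  0.048]
```

View pics/m.png

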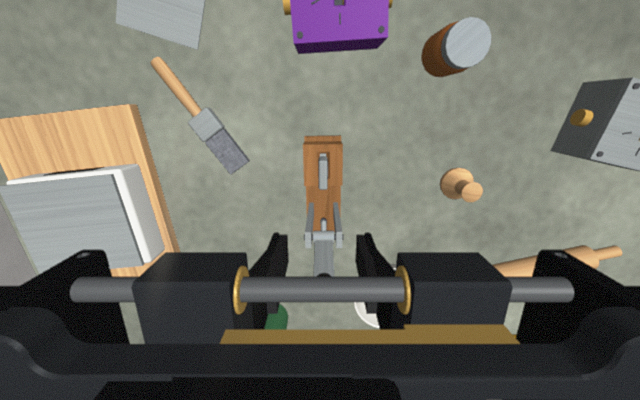

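View pics/m2.png

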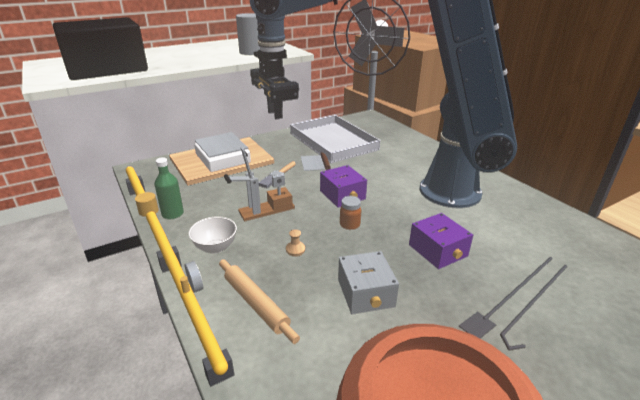

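```bash
python3 -c "
from rig import *
print(hand_in())"
```

```text
the job is handed in; nothing more can be done
None
```

I did every step of the job in the order you gave and handed it in at about 25 s of the 72 s allowed; the hand-in gives no verdict.

- **Clamp:** I pushed the lever past its hold-open point. In the last pictures the arm stands open, with its top about 232 mm up.
- **Insertion:** The key went fully down into the grey box. I felt the bottom at 32 mm depth.
- **Turning:** I turned it clockwise to about 1.34 rad, where the stop pushed back with 0.64 N m. I then turned it back past home to the other stop, which pushed back with 0.43 N m. It drew out with only a few newtons of rubbing, and the slot looked in line in the picture afterwards.
- **Return:** The key stands in the keeper's pocket. Its head measures about 116–117 mm up, where 118 mm is expected, and it lies in line with the keeper. The gripper was open and well clear above it.
- **Bystanders:** From the top camera, the stamp, jar and bowl are within about 1 mm of where they started.

No check failed. The only disagreement was 1–2 mm between the cameras' positions for the slot and the pocket. I settled that with closer wrist views before going into the slot, and with small corrections above and inside the pocket.

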